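# Draw a bench spring gauge to its 10 N line

### The arm

A 6-joint arm with a two-finger parallel gripper is mounted at the origin on the work surface. World frame = base frame: x ahead of the robot, y to its left, z up, the work surface at z = 0. Lengths are in mm, angles in rad, forces in N, time in s.
With the tool pointing down it reaches from about 350 to 875 mm from the base axis. Payload 4.2 kg.
Tool frame: the origin (TCP) lies at the very end of the fingers, on their centre line; the grasp point (between the pads) lies arm.grip_point_offset behind it (arm.grip_point_offset is the distance from the TCP to the grasp point, in mm); z points along the fingers, y is the line along which they close (so a half turn about z gives the same grasp; the last joint's range is limited). The gripper opens to 85 mm and grips with 20 to 120 N. Pads are 22 mm wide; open, the fingers measure 114 mm over their backs; the gripper's body (76 mm by 85 mm) begins 54 mm behind the grasp point. The pads swing forward as they close: fully open they stand 13 mm farther back than shut.
Start: joints at [-0.985, 0.385, 0.008, 0, -1.194, -0.259], TCP at [200.649, -591.895, 231.312] pointing down, gripper open.
Joint ranges: [-3.14, 3.14], [-1.21, 2.06], [-1.07, 1.41], [-3.16, 2.05], [-2.99, -0.16], [-3.1, 3.1]. Speed limits (rad/s): [2.79, 2.79, 3.14, 3.14, 3.14, 3.14].

### API

Orientations are given as a unit quaternion [x, y, z, w].
In Python, from bench import arm, cams, ticket gives the robot as it stands.
- The arm moves only by the tool servo_tool, never from a script. Its argument "commands" is a list that holds one entry, the list of rows, each a list of 7 numbers: the closure in counts, from 0 (fully open) to 255 (shut), then the shift along the tool's x, y, z in m, then the turn, a rotation vector about the tool's x, y, z in degrees. In form: [[[grip, x, y, z, ax, ay, az], ...]]. A call has 1 to 10 rows; each row shifts and turns the commanded pose from where the row before left it, along the tool's axes as they then stand; what a row does not reach is not made up. A row lasts 1/12 s, in which the tool goes at most 41.7 mm and 7.16 degrees, less where a joint would pass 70% of its speed; a pose out of reach is approached as far as the arm can. A call with a gripper value outside its range is refused whole. The fingers move at their own pace and stop on an object; the grip force is fixed at half the most. Time passes only in rows, so rows that do not move let the fingers close. It gives the time, the measured TCP pose, the force, the opening and the grip force at its end, in the units of the state.
- arm.read_state(): the state, without advancing time (a new reading comes with each control period).
- cams.get_image(name): name is "scene" or "top" or "wrist"; returns a dict with "frame" (400x640x3 uint8, blue, green, red), "K" (3x3 intrinsics, pixels), "T" (4x4, takes a point from camera to world coordinates). Camera axes: x right, y up, looking along -z (the intrinsics and any distortion apply to the point x, -y, -z); pixel columns grow to the right and rows downward; lengths in mm; the calibration is good to about 2 mm. A picture is of the moment at which its call begins. There is no depth.
- ticket.job_done(): hands the job in; it is judged then, once.
The state is a dict: "clock": time; "joints": joint angles; "joint_vel": joint speeds; "joint_efforts": joint torques, N m; "position": TCP position; "ee_rot": TCP orientation; "contact_force": force on the tool from outside, world axes, zero at the start; "wrist_torque": the same for the moment, N m; "gripper_width": finger opening in mm; "grasp_force": force on a finger pad.
Only numpy, scipy, OpenCV 4.12 (cv2) and the standard library are available. Lean on these libraries where they do the work, as an engineer would, in place of code of your own. Each camera call takes 0.05 s, during which the arm holds its last target. There are 200 camera calls.

### The job

Put the closed fingertips into the D-handle of the bench spring gauge and, hooking its crossbar rather than squeezing it, draw it out until the pull is 10 N (the red pointer on the red line) and keep it steady there for a good second without overpulling. Then let it back gently under control, never letting it snap, and leave it free, so that the yellow peak marker stays where the gauge has pushed it. Do not touch the marker, and leave the test tube, pin stand and brass mass standing where they are.

Things in the scene. Friction and masses are not known exactly. Their poses are not given: they have to be found in the camera images.
- gauge: Bench spring gauge, fixed: grey case 190 x 90 mm, 22 to 75 mm high, on a dark iron foot 210 x 130 x 22 mm. Origin on the bench under the middle of the foot's front edge (the case begins 5 mm behind it). Its -x axis is the pull direction, horizontal; y runs across, z is up. The spring bites after loose play, then the pull rises about 0.25 N per mm; travel ends near 15 N.
- case_top (a point): Middle of the case's top, 75 mm high. Around it: the marker channel (walls to 83 mm high) and a white scale plate, a black tick per newton and a broad red line at 10 N. A red pointer (top 88 mm high), moved by the spring, goes over the scale towards the gauge's -x as the pull grows. The plate, and with it the spring's zero, is set elsewhere along the case (20 mm of range) in each run.
- handle: D-handle: round crossbar across the pull, 100 mm long, 10 mm thick, rubber-sleeved to 14.4 mm over the middle 76 mm; a 9 mm side rod at each end runs back into the case. Origin at the crossbar's centre, 50 mm above the bench; axes as the gauge's. It moves only along the gauge's x. Pulled out it first slides loosely (under 1 N) by 5 to 40 mm, different each run and not visible; then the spring bites.
- opening (a point): Point in the handle's finger opening, 34 mm behind (+x of) the crossbar's centre, 50 mm above the bench, moving with the handle. The opening is about 80 mm across and at least 60 mm long, free down to the bench. 10 N is reached 44 to 82 mm out from the start. Let back, the spring draws the handle in until the pull is nil; it then stays out by the play, which is all right.
- marker: Yellow peak marker, 30 x 20 x 10 mm with a small fin (18 mm high in all), loose in the channel on the gauge's top. Origin at the centre of its underside, 75 mm above the bench; x along the channel. The pointer pushes it towards the gauge's -x when the gauge is drawn and leaves it there when the gauge goes back.
- test_tube: Glass test tube standing upside down on the bench, 28 mm in diameter, 144 mm high; origin at the centre of its underside.
- pin_stand: Grey conical weight, 68 mm in diameter and 50 mm high, with a dark rod of 10 mm up to 180 mm high; origin at the centre of its underside.
- brass_mass: Brass laboratory mass with a knob, 38 mm in diameter, 50 mm high; origin at the centre of its underside.
Things that resemble listed ones, but are neither listed nor needed, are in the scene too. There is more than one size of the brass_mass; the job needs the middle-sized. Several things look just like the gauge: the one meant starts farthest to the robot's left.

How it is judged (in metres and radians):
On the way, in this order (a step that is already met when the one before it is completed fails the run):
1. the gauge is drawn out and held steadily at 10 N (8.5 to 11.5 N on the handle) for 0.8 s, the marker having been pushed along by at least 6 mm (contact force between anything else and handle between 8.5 and 11.5 N and linear speed of handle below 0.03 m/s and distance of marker from where it was at the start of the episode above 0.006 m), for 0.8 s.
2. the handle is let back until nothing pulls on it (contact force between anything else and handle below 0.3 N), for 0.2 s.
At the end, for the whole second after the job is handed in: The handle is free and at rest (under 0.3 N on it), the marker lies still in its channel at least 6 mm from where it began, and the test tube, pin stand and brass mass stand upright (within 0.2 rad) within 25 mm of their places (distance of marker from where it was at the start of the episode above 0.006 m and z of marker in the frame of gauge between 0.072 and 0.079 m and contact force between anything else and handle below 0.3 N and linear speed of each of handle, marker below 0.01 m/s and distance of each of test_tube, pin_stand, brass_mass from where it was at the start of the episode below 0.025 m and angle between each of test_tube, pin_stand, brass_mass's own z axis and vertical below 0.2 rad); the robot touches nothing.
It fails at once if the handle is overpulled or squeezed: more than 14 N on it (contact force between anything else and handle above 14 N).
It fails at once if the handle snaps back or is jerked: faster than 0.25 m/s (linear speed of handle above 0.25 m/s).
It fails at once if the robot touches the peak marker (contact force between any of the arm, the fingers and marker above 0.3 N).
It fails at once if the test tube, pin stand or brass mass is shifted by more than 25 mm (distance of any of test_tube, pin_stand, brass_mass from where it was at the start of the episode above 0.025 m).
It also fails if it takes over 51 s, if anything falls off the work surface, if the arm or the gripper's body presses on something with over 40 N, if the wrist force passes 120 N, or if a joint passes its speed limit or range.

## Working session

There is one attempt and no reset: what is moved stays moved. The work goes in short steps, Python scripts to look and compute and a tool call to move; the robot and the scene stay as the last step left them, time stands still between calls to the robot, and variables do not carry over. Pictures are saved under pics/ and viewed, at most 10 in all, crops included, and the job is handed in when it is done.

Besides the shell and the picture viewer there is one more tool, called after "Call:" by a JSON object that holds its "api" and its "payload", one argument or row to a line. servo_tool: Moves the arm, as the interface text tells. Its arguments: {"type":"object","properties":{"commands":{"type":"array","items":{"type":"array","items":{"type":"array","items":{"type":"number"}}}}},"required":["commands"]}

```bash
mkdir -p pics
cat > h.py <<'E'
import numpy as np,cv2
from bench import arm,cams,ticket
def snap(n,f):
    d=cams.get_image(n);cv2.imwrite('pics/'+f+'.png',d['frame']);np.savez('pics/'+f+'.npz',K=d['K'],T=d['T'],**({'dist':d['dist']} if 'dist' in d else {}));return d
def ray(f,u,v):
    z=np.load('pics/'+f+'.npz');K,T=z['K'],z['T']
    p=np.linalg.inv(K)@[u,v,1];r=T[:3,:3]@(p*[1,-1,-1]);return T[:3,3],r
def at(f,u,v,h):
    o,r=ray(f,u,v);return o+r*(h-o[2])/r[2]
def tri(a,b):
    A=np.zeros((3,3));B=np.zeros(3)
    for f,u,v in(a,b):
        o,r=ray(f,u,v);r=r/np.linalg.norm(r);P=np.eye(3)-np.outer(r,r);A+=P;B+=P@o
    return np.linalg.solve(A,B)
def proj(f,X):
    z=np.load('pics/'+f+'.npz');K,T=z['K'],z['T'];p=np.linalg.inv(T)@np.r_[X,1];p=p[:3]*[1,-1,-1];q=K@p;return q[:2]/q[2]
E
python3 - <<'E'
from h import *
a=snap('scene','s0');b=snap('top','t0')
print(a.keys(),arm.read_state(),arm.grip_point_offset);print(a['K'],a['T'],b['T'])
E
```

```text
dict_keys(['frame', 'K', 'T']) {'clock': 0.1, 'joints': array([-9.85396708e-01,  3.85467681e-01,  6.76482141e-03, -4.37939616e-04,
       -1.19398576e+00, -2.58588595e-01]), 'joint_vel': array([ 4.95796636e-05, -1.93914442e-03,  3.43585703e-03,  2.56140435e-03,
        1.05087299e-03, -2.63924736e-04]), 'joint_efforts': array([-5.38785516e-04, -3.93319809e+01,  1.88930351e+01,  4.19796959e+00,
       -2.61275251e-03,  7.37863370e-07]), 'position': array([ 200.48535671, -591.4250547 ,  230.33867235]), 'ee_rot': array([-1.62599526e-01,  9.86691673e-01,  9.46508103e-04, -2.01847250e-04]), 'contact_force': array([ 0.41399709, -0.56744001,  0.40151132]), 'wrist_torque': array([-0.04601519,  0.00756247, -0.02625497]), 'grasp_force': 0.0, 'gripper_width': 85.2811596013142} 18.700000000000003
[[409.27389169   0.         325.53380588]
 [  0.         409.27389169 209.30447054]
 [  0.           0.           1.        ]] [[-1.50131512e-01 -8.16188742e-01  5.57939482e-01  1.06147362e+03]
 [ 9.88600117e-01 -1.30448744e-01  7.51859929e-02  1.35531525e+02]
 [ 1.14165437e-02  5.62866825e-01  8.26468753e-01  7.50136600e+02]
 [ 0.00000000e+00  0.00000000e+00  0.00000000e+00  1.00000000e+00]] [[-4.60095260e-03  9.83104922e-01 -1.82985093e-01  4.24357483e+02]
 [-9.99953640e-01 -6.07094327e-03 -7.47402362e-03  6.12935661e+01]
 [-8.45864152e-03  1.82942222e-01  9.83087277e-01  1.07650679e+03]
 [ 0.00000000e+00  0.00000000e+00  0.00000000e+00  1.00000000e+00]]
```

View pics/s0.png

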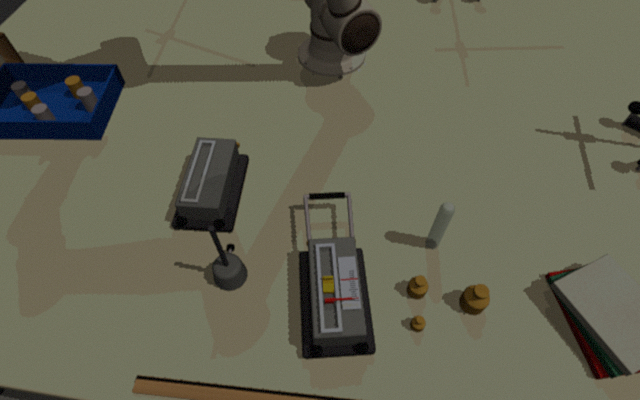

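View pics/t0.png

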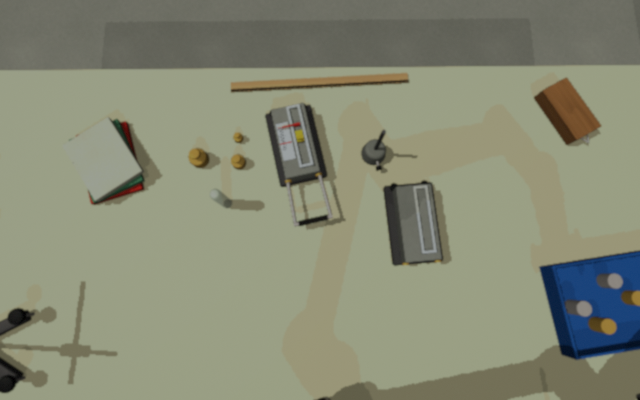

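The scene view shows a gauge with handle at (335,290), crossbar (328,196). A lookalike without a visible handle is at (208,185). In the top view they are at (296,145) and (413,222), and +y points left, so the left one with the handle is the target. The brass masses are at top (238,161), (198,157) and (238,137), the tube at (220,198) and the pin stand at (375,152). I'll check the choice in one close crop.

Run:
```python
import cv2,numpy as np
a=cv2.imread('pics/s0.png')[180:360,290:390];b=cv2.imread('pics/t0.png')[90:235,250:345]
r=lambda i,s:cv2.resize(i,None,fx=s,fy=s,interpolation=cv2.INTER_CUBIC)
A=r(a,3.3);B=r(b,4);h=max(A.shape[0],B.shape[0])
p=lambda i:cv2.copyMakeBorder(i,0,h-i.shape[0],0,10,0)
cv2.imwrite('pics/c0.png',np.hstack([p(A),p(B)]));print(A.shape,B.shape)
```

```text
(594, 330, 3) (580, 380, 3)
```

View pics/c0.png

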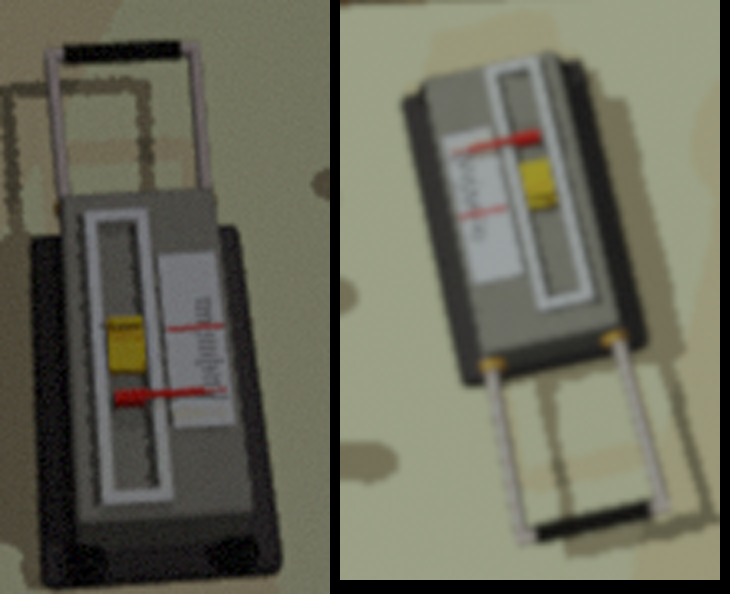

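The crop confirms the target: handle crossbar, pointer at zero, yellow marker. The sleeve runs from (63,52) to (181,48) in the left pane and (195,533) to (312,508) in the right one. Next I triangulate.

Run:
```python
from h import *
np.set_printoptions(precision=1,suppress=True)
S=lambda x,y:('s0',290+x/3.3-.35,180+y/3.3-.35)
T=lambda x,y:('t0',250+(x-340)/4-.4,90+y/4-.4)
print('bar c',tri(S(122,50),T(593.5,520.5)))
L=tri(S(181,48),T(535,533));R=tri(S(63,52),T(652,508));print('ends',L,R,np.linalg.norm(L-R))
print('rod case',tri(S(205,188),T(492,366)),tri(S(65,192),T(614,340)))
print('red line', at(*S(223,325),76),at(*T(458,216),76)); print('ptr',at(*S(130,397),86),at(*T(530,137),86))
print('marker',at(*S(127,345),83),at(*T(538,185),83))
# case channel
a,b=at(*T(503,68),83),at(*T(550,305),83);print('chan',a,b,np.arctan2(*(a-b)[1::-1]))
a,b=at(*S(120,212),83),at(*S(140,495),83);print('chan',a,b,np.arctan2(*(b-a)[1::-1]))
for n,u,v in(('tube',220,198),('brass',238,161),('pin',375,152)):print(n,at('t0',u,v,40))
```

```text
bar c [553.6  69.3  52.8]
ends [545.9 106.3  52.5] [561.3  32.3  53. ] 75.63865708551035
rod case [652.1 133.5  61.4] [668.5  54.1  63. ]
red line [744.8 152.6  76. ] [747.2 155.4  76. ]
ptr [797.2 109.1  86. ] [796.3 109.   86. ]
marker [767.5 103.2  83. ] [765.2 104.   83. ]
chan [844.4 126.7  83. ] [686.2  96.3  83. ] 0.1901217681751814
chan [688.1  87.4  83. ] [846.  121.4  83. ] 0.21177762569405362
tube [613.1 310.4  40. ]
brass [711.9 266.6  40. ]
pin [733.9 -94.4  40. ]
```

Call:
{"api": "servo_tool", "payload": {
  "commands": [
    [[255, 0, 0, 0, 0, 0, 7], [255, -0.0257, 0.0287, 0, 0, 0, 0], [255, -0.0257, 0.0287, 0, 0, 0, 0], [255, -0.0257, 0.0287, 0, 0, 0, 0], [255, -0.0257, 0.0287, 0, 0, 0, 0], [255, -0.0257, 0.0287, 0, 0, 0, 0], [255, -0.0257, 0.0287, 0, 0, 0, 0], [255, -0.0257, 0.0287, 0, 0, 0, 0], [255, -0.0257, 0.0287, 0, 0, 0, 0], [255, -0.0257, 0.0287, 0, 0, 0, 0]]
  ]
}}

```text
clock: 0.93
position: [374.9, -290.1, 231.1]
ee_rot: [-0.102, 0.995, 0.0, -0.0]
contact_force: [0.7, -0.5, -0.8]
gripper_width: 0.2
grasp_force: 0.0
```

Call:
{"api": "servo_tool", "payload": {
  "commands": [
    [[255, -0.0257, 0.0287, 0, 0, 0, 0], [255, -0.0257, 0.0287, 0, 0, 0, 0], [255, -0.0257, 0.0287, 0, 0, 0, 0], [255, -0.0257, 0.0287, 0, 0, 0, 0], [255, -0.0257, 0.0287, 0, 0, 0, 0], [255, -0.0257, 0.0287, 0, 0, 0, 0], [255, -0.0257, 0.0287, 0, 0, 0, 0], [255, -0.0257, 0.0287, 0, 0, 0, 0], [255, -0.0257, 0.0287, 0, 0, 0, 0], [255, 0, 0, 0, 0, 0, 0]]
  ]
}}

```text
clock: 1.77
position: [551.5, 12.7, 230.4]
ee_rot: [-0.105, 0.995, 0.0, 0.0]
contact_force: [0.1, -0.1, 1.1]
gripper_width: -0.1
grasp_force: 0.0
```

Run:
```python
from h import *
np.set_printoptions(precision=1,suppress=True)
d=snap('wrist','w1');s=arm.read_state();print(s['position'],s['ee_rot'])
c,q=np.cos(.205),np.sin(.205)
B=np.array([553.6,69.3,50])
for n,P in(('bar',B),('L',B+38*np.array([-q,c,0])),('R',B-38*np.array([-q,c,0])),('open',B+34*np.array([c,q,0]))):print(n,proj('w1',P))
D=np.array([586.9,76.2])-s['position'][:2];print('tool dx,dy',-(D@[c,q]),D@[-q,c])
```

```text
[549.7  10.6 230.2] [-0.1  1.  -0.  -0. ]
bar [378.1 190.7]
L [417.  190.9]
R [339.2 190.5]
open [376.2 223.2]
tool dx,dy -49.78129027949274 56.60137279097448
```

View pics/w1.png

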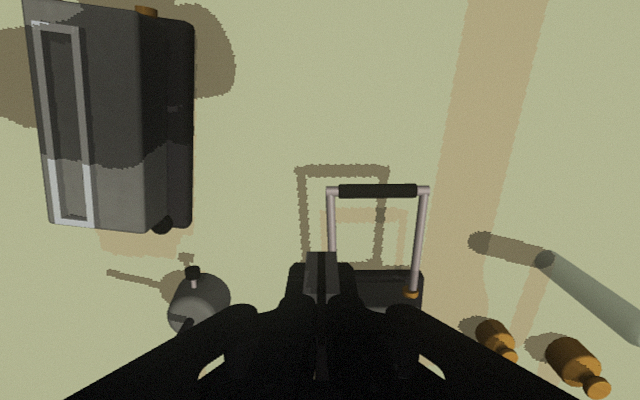

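The wrist view shows the sleeve from (339,191) to (417,190), matching the prediction, so I go on over the opening and descend.

Call:
{"api": "servo_tool", "payload": {
  "commands": [
    [[255, -0.025, 0.028, 0, 0, 0, 0], [255, -0.025, 0.0286, 0, 0, 0, 0], [255, 0, 0, 0.03, 0, 0, 0], [255, 0, 0, 0.03, 0, 0, 0], [255, 0, 0, 0.03, 0, 0, 0], [255, 0, 0, 0.03, 0, 0, 0], [255, 0, 0, 0.01, 0, 0, 0], [255, 0, 0, 0, 0, 0, 0], [255, 0, 0, 0, 0, 0, 0]]
  ]
}}

```text
clock: 2.57
position: [586.5, 73.0, 102.0]
ee_rot: [-0.102, 0.995, -0.0, 0.0]
contact_force: [0.2, 0.2, 1.0]
gripper_width: 0.2
grasp_force: 0.0
```

Run:
```python
from h import *
np.set_printoptions(precision=1,suppress=True)
d=snap('wrist','w2');s=arm.read_state();print(s['position'],s['ee_rot'],s['contact_force'])
c,q=np.cos(.205),np.sin(.205)
D=np.array([586.9,76.2])-s['position'][:2];print('tool dx,dy',-(D@[c,q]),D@[-q,c])
```

```text
[587.3  73.3 103.1] [-0.1  1.   0.   0. ] [ 0.4 -0.5  0.7]
tool dx,dy -0.22313462149641175 2.8859469131278037
```

View pics/w2.png

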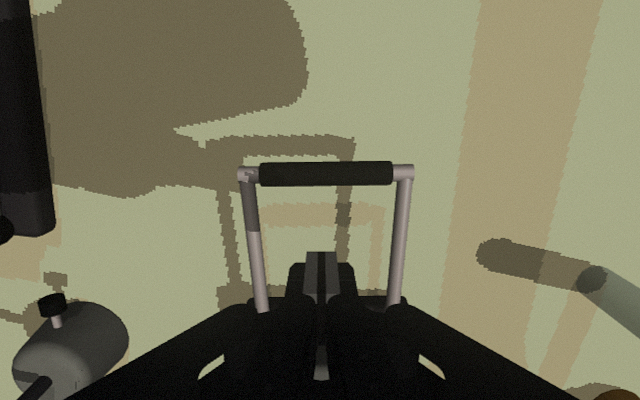

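The fingertips (322,255) hang inside the opening, between the bar (y 173) and the rods (x 255 and 398), and are centred. Next I go down to z = 28 mm.

Call:
{"api": "servo_tool", "payload": {
  "commands": [
    [[255, 0, 0.0028, 0.02, 0, 0, 0], [255, 0, 0, 0.02, 0, 0, 0], [255, 0, 0, 0.02, 0, 0, 0], [255, 0, 0, 0.014, 0, 0, 0], [255, 0.005, 0, 0, 0, 0, 0], [255, 0.004, 0, 0, 0, 0, 0], [255, 0.002, 0, 0, 0, 0, 0], [255, 0, 0, 0, 0, 0, 0]]
  ]
}}

```text
clock: 3.28
position: [575.3, 74.3, 29.4]
ee_rot: [-0.102, 0.995, 0.0, 0.002]
contact_force: [-0.2, -1.2, 0.1]
gripper_width: -0.0
grasp_force: 0.0
```

Call:
{"api": "servo_tool", "payload": {
  "commands": [
    [[255, 0.002, 0, 0, 0, 0, 0], [255, 0.002, 0, 0, 0, 0, 0], [255, 0.002, 0, 0, 0, 0, 0], [255, 0.002, 0, 0, 0, 0, 0], [255, 0.002, 0, 0, 0, 0, 0], [255, 0.002, 0, 0, 0, 0, 0], [255, 0.002, 0, 0, 0, 0, 0], [255, 0.002, 0, 0, 0, 0, 0], [255, 0, 0, 0, 0, 0, 0]]
  ]
}}

```text
clock: 4.03
position: [558.5, 70.6, 27.2]
ee_rot: [-0.102, 0.995, -0.0, -0.0]
contact_force: [0.0, 0.3, -0.8]
gripper_width: -0.5
grasp_force: 0.1
```

Call:
{"api": "servo_tool", "payload": {
  "commands": [
    [[255, 0.002, 0, 0, 0, 0, 0], [255, 0.002, 0, 0, 0, 0, 0], [255, 0.002, 0, 0, 0, 0, 0], [255, 0.002, 0, 0, 0, 0, 0], [255, 0.002, 0, 0, 0, 0, 0], [255, 0, 0, 0, 0, 0, 0]]
  ]
}}

```text
clock: 4.53
position: [549.3, 68.7, 27.4]
ee_rot: [-0.102, 0.995, 0.0, 0.0]
contact_force: [1.2, -0.4, -1.3]
gripper_width: -0.1
grasp_force: 0.9
```

```bash
cat > m.py <<'E'
from h import *
import sys
np.set_printoptions(precision=1,suppress=True)
f=sys.argv[1];F=[]
a=snap('scene',f)
for i in range(3):F.append(arm.read_state()['contact_force']);cams.get_image('scene')
F.append(arm.read_state()['contact_force'])
G=np.mean(F,0);p=arm.read_state()['position']
c,q=np.cos(.205),np.sin(.205)
print('F',G,'along pull',G@[c,q,0],'pos',p,'pulled from contact est',-((p[:2]-[586.9,76.2])@[c,q])-15.8)
im=a['frame'][180:360,290:390].astype(int);b,g,r=im[...,0],im[...,1],im[...,2]
m=(r>110)&(g<70)&(b<70);ys,xs=np.nonzero(m);print(sorted(zip(ys+180,xs+290))[:60:3])
cv2.imwrite('pics/'+f+'c.png',cv2.resize(a['frame'][180:360,290:390],None,fx=3.3,fy=3.3,interpolation=cv2.INTER_CUBIC))
E
python3 m.py s1
```

```text
F [ 1.8 -0.9 -0.9] along pull 1.5980491067048037 pos [549.5  68.8  27.4] pulled from contact est 22.310167523503363
[(np.int64(278), np.int64(350)), (np.int64(278), np.int64(354)), (np.int64(279), np.int64(343)), (np.int64(279), np.int64(346)), (np.int64(279), np.int64(349)), (np.int64(293), np.int64(346)), (np.int64(293), np.int64(349)), (np.int64(293), np.int64(352)), (np.int64(294), np.int64(329)), (np.int64(294), np.int64(332)), (np.int64(294), np.int64(336)), (np.int64(294), np.int64(341)), (np.int64(295), np.int64(327)), (np.int64(295), np.int64(330)), (np.int64(295), np.int64(333))]
```

View pics/s1c.png

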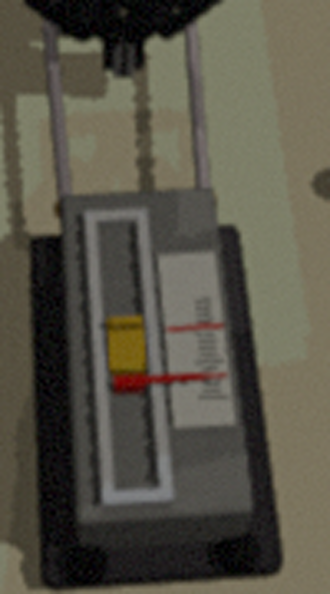

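The pointer has moved from y 391 to 376, with the red line at 325. That is about 2 N, so the spring has bitten. I draw on slowly.

Call:
{"api": "servo_tool", "payload": {
  "commands": [
    [[255, 0.002, 0, 0, 0, 0, 0], [255, 0.002, 0, 0, 0, 0, 0], [255, 0.002, 0, 0, 0, 0, 0], [255, 0.002, 0, 0, 0, 0, 0], [255, 0.002, 0, 0, 0, 0, 0], [255, 0.002, 0, 0, 0, 0, 0], [255, 0.002, 0, 0, 0, 0, 0], [255, 0.002, 0, 0, 0, 0, 0], [255, 0.002, 0, 0, 0, 0, 0], [255, 0, 0, 0, 0, 0, 0]]
  ]
}}

```text
clock: 5.57
position: [532.8, 65.3, 27.6]
ee_rot: [-0.102, 0.995, 0.0, 0.002]
contact_force: [7.0, -2.1, -3.3]
gripper_width: 0.2
grasp_force: 3.0
```

```bash
python3 m.py s2
```

```text
F [ 6.6 -1.7 -3.7] along pull 6.085066857994064 pos [533.1  65.4  27.6] pulled from contact est 39.10407800242396
[(np.int64(278), np.int64(350)), (np.int64(278), np.int64(355)), (np.int64(279), np.int64(343)), (np.int64(279), np.int64(346)), (np.int64(279), np.int64(349)), (np.int64(284), np.int64(343)), (np.int64(284), np.int64(346)), (np.int64(284), np.int64(349)), (np.int64(285), np.int64(324)), (np.int64(285), np.int64(327)), (np.int64(285), np.int64(330)), (np.int64(285), np.int64(333)), (np.int64(285), np.int64(337)), (np.int64(286), np.int64(327)), (np.int64(286), np.int64(331))]
```

Call:
{"api": "servo_tool", "payload": {
  "commands": [
    [[255, 0.002, -0.0005, 0.0005, 0, 0, 0], [255, 0.001, -0.0005, 0.0005, 0, 0, 0], [255, 0, 0, 0, 0, 0, 0], [255, 0, 0, 0, 0, 0, 0]]
  ]
}}

```text
clock: 6.1
position: [531.8, 65.0, 27.5]
ee_rot: [-0.103, 0.995, 0.001, 0.003]
contact_force: [6.5, 1.2, -0.6]
gripper_width: -0.2
grasp_force: 3.3
```

```bash
python3 m.py s3
```

```text
F [ 6.   1.4 -0.3] along pull 6.180891043518085 pos [531.8  65.   27.5] pulled from contact est 40.45006711760276
[(np.int64(278), np.int64(350)), (np.int64(278), np.int64(355)), (np.int64(279), np.int64(343)), (np.int64(279), np.int64(346)), (np.int64(279), np.int64(349)), (np.int64(284), np.int64(326)), (np.int64(284), np.int64(329)), (np.int64(284), np.int64(332)), (np.int64(284), np.int64(337)), (np.int64(284), np.int64(340)), (np.int64(285), np.int64(325)), (np.int64(285), np.int64(329)), (np.int64(285), np.int64(332))]
```

Friction is relieved and the clean pull is 6.2 N. I continue with a small drift correction.

Call:
{"api": "servo_tool", "payload": {
  "commands": [
    [[255, 0.002, -0.0001, 0.0001, 0, 0, 0], [255, 0.002, -0.0001, 0.0001, 0, 0, 0], [255, 0.002, -0.0001, 0.0001, 0, 0, 0], [255, 0.002, 0, 0.0001, 0, 0, 0], [255, 0.002, -0.0001, 0.0001, 0, 0, 0], [255, 0.002, 0, 0.0001, 0, 0, 0], [255, 0.002, -0.0001, 0, 0, 0, 0], [255, 0.001, 0, 0, 0, 0, 0], [255, 0, 0, 0, 0, 0, 0]]
  ]
}}

```text
clock: 7.05
position: [519.2, 62.2, 27.6]
ee_rot: [-0.103, 0.995, 0.001, 0.006]
contact_force: [8.9, 1.6, -0.8]
gripper_width: -0.1
grasp_force: 4.8
```

```bash
python3 m.py s4
```

```text
F [ 9.4  1.8 -1.3] along pull 9.595782093164445 pos [519.4  62.2  27.6] pulled from contact est 53.12254980308711
[(np.int64(277), np.int64(323)), (np.int64(277), np.int64(328)), (np.int64(277), np.int64(331)), (np.int64(277), np.int64(336)), (np.int64(277), np.int64(342)), (np.int64(277), np.int64(345)), (np.int64(278), np.int64(324)), (np.int64(278), np.int64(327)), (np.int64(278), np.int64(330)), (np.int64(278), np.int64(354))]
```

View pics/s4c.png

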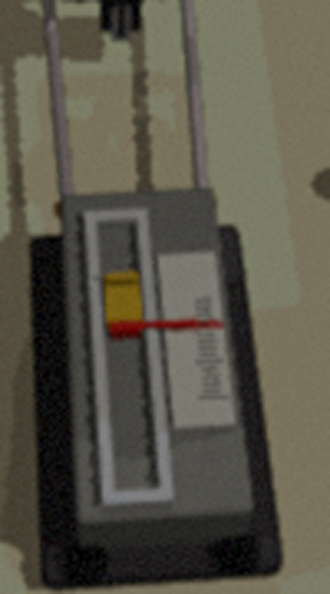

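The red pointer (about y 325) lies on the red line, the force is 9.7 N, and the marker has been pushed along to y 300. I hold here.

Call:
{"api": "servo_tool", "payload": {
  "commands": [
    [[255, 0.0005, 0, 0, 0, 0, 0], [255, 0, 0, 0, 0, 0, 0], [255, 0, 0, 0, 0, 0, 0], [255, 0, 0, 0, 0, 0, 0], [255, 0, 0, 0, 0, 0, 0], [255, 0, 0, 0, 0, 0, 0], [255, 0, 0, 0, 0, 0, 0], [255, 0, 0, 0, 0, 0, 0], [255, 0, 0, 0, 0, 0, 0], [255, 0, 0, 0, 0, 0, 0]]
  ]
}}

```text
clock: 8.08
position: [519.1, 62.2, 27.6]
ee_rot: [-0.103, 0.995, 0.001, 0.006]
contact_force: [10.1, 1.5, -1.7]
gripper_width: -0.1
grasp_force: 4.9
```

Call:
{"api": "servo_tool", "payload": {
  "commands": [
    [[255, 0, 0, 0, 0, 0, 0], [255, 0, 0, 0, 0, 0, 0], [255, 0, 0, 0, 0, 0, 0], [255, 0, 0, 0, 0, 0, 0], [255, 0, 0, 0, 0, 0, 0], [255, 0, 0, 0, 0, 0, 0], [255, 0, 0, 0, 0, 0, 0], [255, 0, 0, 0, 0, 0, 0], [255, 0, 0, 0, 0, 0, 0], [255, 0, 0, 0, 0, 0, 0]]
  ]
}}

```text
clock: 8.92
position: [519.0, 62.2, 27.6]
ee_rot: [-0.103, 0.995, 0.001, 0.006]
contact_force: [10.2, 1.7, -1.3]
gripper_width: 0.5
grasp_force: 4.9
```

Call:
{"api": "servo_tool", "payload": {
  "commands": [
    [[255, -0.0015, 0, 0, 0, 0, 0], [255, -0.0025, 0, 0, 0, 0, 0], [255, -0.0025, 0, 0, 0, 0, 0], [255, -0.0025, 0, 0, 0, 0, 0], [255, -0.0025, 0, 0, 0, 0, 0], [255, -0.0025, 0, 0, 0, 0, 0], [255, -0.0025, 0, 0, 0, 0, 0], [255, -0.0025, 0, 0, 0, 0, 0], [255, -0.0025, 0, 0, 0, 0, 0], [255, -0.0025, 0, 0, 0, 0, 0]]
  ]
}}

```text
clock: 9.75
position: [539.8, 66.5, 27.2]
ee_rot: [-0.103, 0.995, 0.001, 0.003]
contact_force: [3.8, 4.0, 2.4]
gripper_width: 0.1
grasp_force: 2.1
```

Call:
{"api": "servo_tool", "payload": {
  "commands": [
    [[255, -0.0025, 0, 0, 0, 0, 0], [255, -0.0025, 0, 0, 0, 0, 0], [255, -0.0025, 0, 0, 0, 0, 0], [255, -0.0025, 0, 0, 0, 0, 0], [255, -0.0025, 0, 0, 0, 0, 0], [255, -0.0025, 0, 0, 0, 0, 0], [255, -0.0025, 0, 0, 0, 0, 0], [255, -0.0025, 0, 0, 0, 0, 0], [255, -0.0025, 0, 0, 0, 0, 0], [255, -0.0025, 0, 0, 0, 0, 0]]
  ]
}}

```text
clock: 10.58
position: [560.8, 69.3, 25.1]
ee_rot: [-0.102, 0.995, -0.0, -0.001]
contact_force: [-0.2, 0.5, 0.4]
gripper_width: -0.2
grasp_force: 0.0
```

Call:
{"api": "servo_tool", "payload": {
  "commands": [
    [[255, -0.0025, 0, 0, 0, 0, 0], [255, -0.0025, 0, 0, 0, 0, 0], [255, -0.0025, 0, 0, 0, 0, 0], [255, -0.0025, 0, 0, 0, 0, 0], [255, 0, 0, 0, 0, 0, 0], [255, 0, 0, 0, 0, 0, 0], [255, 0, 0, 0, 0, 0, 0], [255, 0, 0, 0, 0, 0, 0]]
  ]
}}

```text
clock: 11.25
position: [571.4, 71.8, 25.7]
ee_rot: [-0.102, 0.995, -0.0, -0.0]
contact_force: [0.1, -0.7, 1.4]
gripper_width: 0.3
grasp_force: 0.0
```

Run:
```python
from h import *
w=snap('wrist','w5')['frame'];s=snap('scene','s5')['frame'][180:360,290:390]
print(arm.read_state()['position'],arm.read_state()['contact_force'])
s=cv2.resize(s,None,fx=2.22,fy=2.22);s=cv2.copyMakeBorder(s,0,max(0,400-s.shape[0]),0,0,0)[:400]
cv2.imwrite('pics/c5.png',np.hstack([w[:,100:560],s]))
```

```text
[571.49002922  71.83484312  25.74093059] [-0.32287921 -0.06349719 -0.12006459]
```

View pics/c5.png

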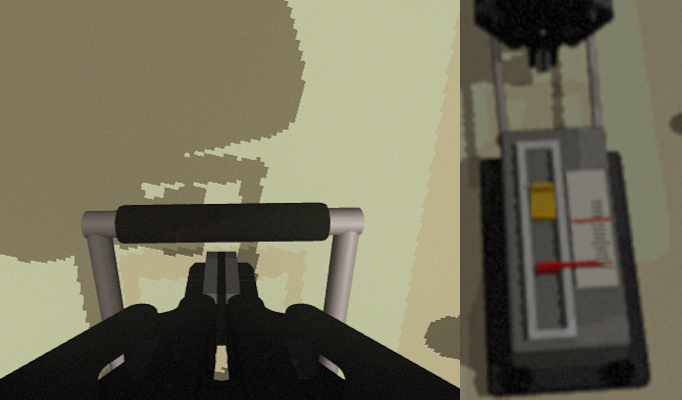

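The handle is free and clear of the fingers (bar at y 222, tips at y 255). The pointer (545,266) is back at zero and the marker (543,200) has stayed by the line. I lift straight out.

Call:
{"api": "servo_tool", "payload": {
  "commands": [
    [[255, 0, 0, -0.01, 0, 0, 0], [255, 0, 0, -0.02, 0, 0, 0], [255, 0, 0, -0.025, 0, 0, 0], [255, 0, 0, -0.025, 0, 0, 0], [255, 0, 0, -0.025, 0, 0, 0], [255, 0, 0, -0.025, 0, 0, 0], [255, 0, 0, -0.02, 0, 0, 0], [255, 0, 0, 0, 0, 0, 0], [255, 0, 0, 0, 0, 0, 0], [255, 0, 0, 0, 0, 0, 0]]
  ]
}}

```text
clock: 12.18
position: [571.0, 71.7, 175.6]
ee_rot: [-0.102, 0.995, 0.0, -0.0]
contact_force: [0.0, 0.3, -0.1]
gripper_width: -0.2
grasp_force: 0.0
```

Run:
```python
from h import *
print(arm.read_state()['position'],arm.read_state()['contact_force']);print(ticket.job_done())
```

```text
[570.9781338   71.70893403 175.62640524] [ 0.02165837  0.30138475 -0.13129242]
the job is handed in; nothing more can be done
None
```

I drew the gauge to about 10 N, held it there for about 1.9 s and let it back slowly; the handle is free, the marker stayed where it was pushed, and the job is handed in (no verdict came back).

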